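# Click the index lever to the green notch and lock it

### The arm

A 7-joint arm with a two-finger parallel gripper is mounted at the origin on the work surface. World frame = base frame: x ahead of the robot, y to its left, z up, the work surface at z = 0. Lengths are in m, angles in rad, forces in N, time in s.
With the tool pointing down it reaches from about 0.4 to 0.85 m from the base axis. Payload 4.4 kg.
Tool frame: the origin (TCP) lies where the fingers leave the gripper's body, on its centre line; the fingertips stand 97 mm ahead of it and the grasp point (between the pads) lies 78 mm ahead of it; z points along the fingers, y is the direction in which the jaws open and shut (so a half turn about z gives the same grasp; the last joint's range is limited). The gripper opens to 94 mm and grips with 3 to 60 N. Pads are 16 mm wide; open, the fingers measure 119 mm over their backs; the gripper's body (75 mm by 177 mm) begins 78 mm behind the grasp point.
Start: joints at [-1.334, 0.628, 0.038, 1.517, -0.027, 0.996, -0.02], TCP at [0.194, 0.62, 0.303] pointing down, gripper open.
Joint ranges: [-3.06, 3.06], [-0.37, 2.12], [-1.25, 1.32], [0.18, 2.47], [-1.1, 4.24], [0.23, 1.98], [-2.94, 2.94]. Speed limits (rad/s): [2.57, 2.57, 3.14, 3.14, 3.14, 3.14, 3.14].

### API

Orientations are given as a rotation vector (axis times angle).
In Python, from workcell import r, viewer gives the robot as it stands. Calls block until the motion is done:
- r.move_to(position, orientation): joint-space move of the TCP to a pose.
- r.movel(position, ori=None, max_speed=0.15): straight line of the TCP; ori=None keeps the orientation; max_speed is the mean speed in m/s.
- r.move_joints(angles): joint-space move.
- r.open_jaws() and r.grasp(effort=None): open the fingers fully, or close them until they stop; effort is the grip in N (None keeps the last).
- r.dwell(seconds).
- r.ik(position, orientation): joint angles nearest the present ones, or None.
- r.read_state(): the state.
- viewer.grab_frame(name): name is "scene" or "top"; returns a dict with "color" (384x512x3 uint8, red, green, blue), "K" (3x3 intrinsics, pixels), "pose" (4x4, takes a point from camera to world coordinates). Camera axes: x right, y down, z forward; pixel columns grow to the right and rows downward; lengths in m; the calibration is good to about 2 mm. A picture is of the moment at which its call begins. There is no depth.
A pose or a line that the arm cannot do raises r.MotionError and nothing moves.
- r.job_done(): hands the job in, once; it reports no verdict.
Trained networks look in a picture, given as the dict that the camera call returned (one of the last four; its "shot" number tells which), for a name from the list of things; names that differ only in an ending like _2 or _b are one class to them, and where a whole thing is asked for, a point or a joint stands for the part that bears it (a point fixed in the world has none). Each returns a list of dicts, best first, with "score" (0 to 1); they miss things now and then, are a little off and sometimes report something else, mostly with a low value. They report only what shows in the picture. A call takes as long as a camera call.
- viewer.spot_in(target, picture): "location" ([column, row] in pixels, amid what is visible of it).
The state is a dict: "time": time; "qpos": joint angles; "dq": joint speeds; "effort": joint torques, N m; "ee_pos": TCP position; "ee_rot": TCP orientation; "force": force on the tool from outside, world axes, zero at the start; "ft_torque": the same for the moment, N m; "finger_gap": opening from 0.0 (shut) to 1.0 (fully open).
Only numpy, scipy, OpenCV 4.12 (cv2) and the standard library are available. Lean on these libraries where they do the work, as an engineer would, in place of code of your own. Each camera call takes 0.05 s, during which the arm holds its last target.

### The job

On the indexing unit, push the red lever post with a light touch (do not grip or force it) so that the orange pointer clicks forward, counter-clockwise seen from above, one notch at a time: let it rest about half a second in each of the two yellow-marked notches and stop in the green-marked one without ever running past it. Then let the lever go and slide the blue lock fully home, towards the hub, only once the pointer is in the green notch. Leave everything else on the bench where it is.

Things in the scene. Friction and masses are not known exactly. Their poses are not given: they have to be found in the camera images.
- unit: Fixed indexing unit: grey box with a dark top, 180 (x) x 240 (y) x 70 mm high. Origin: centre of its underside; z up; the vertical hub axis passes through the origin. The lever points to its -x side (towards the robot), the dial marks are on its +x side.
- hub (a point): Point on the hub axis at the unit's top surface (70 mm above the bench).
- index (a joint): Angle of the indexed spindle (aluminium disc 104 mm across, with the orange pointer), rad, growing counter-clockwise from above. Notches every 0.2 rad from 0 to 1.2: white dots at 0, 0.2, 0.4, 1.2, yellow at 0.6 and 0.8, green (the goal) at 1.0. Starts in notch 0, 0.2 or 0.4 (give it half a second to drop in). A weighted pawl, of a different strength each time, holds it.
- pointer (a point): Tip of the orange pointer on the disc, 62 mm from the hub axis. In the unit's frame its direction is at (joint index - 0.5) rad from +x; the dots lie 75 mm from the axis.
- lever: Sprung lever: flat steel arm (top 89 mm above the bench) turning on the hub axis, red post at its end. Origin on the axis at the unit's underside. It drives the spindle through a torsion spring, 1.0 N m/rad: left alone it points (pi - 0.5 + joint index) rad from the unit's +x; pushed, it runs 0.2 to 0.8 rad ahead before the spindle clicks. Over 12 N on it, or gripping it, counts as forcing.
- post_top (a point): Centre of the top of the red post: 14 mm across, 43 mm standing above the arm, top 132 mm above the bench, 95 mm from the hub axis. The push on it rises to 2 to 8.5 N (by the pawl), then drops suddenly by about 2 N at each click; pushing on rewinds the spring for the next click some 19 mm later. Let go, it springs back.
- lock (a joint): Travel of the blue lock slide along the unit's -y, towards the hub, m: 0 = fully open, 0.025 = fully home against a stop (starts at 0 to 0.005). Friction holds it where it is left; it takes about 1.5 N to slide.
- lock_top (a point): Centre of the top of the lock's blue round post: 16 mm across, 122 mm above the bench, standing 39 mm above its block (22 x 30 mm); at unit x = 0, y = 0.100 minus the lock travel.
- jar_orange: Bystander: clear jar with orange cap, 40 mm across, 40 mm high; origin at the centre of its underside.
- jar_black: Bystander: clear jar with black cap, 40 mm across, 40 mm high; origin at the centre of its underside.
- cap: Bystander: loose orange cap, 28 mm across, 12 mm high, lying on the unit's top at its far right corner; origin at the centre of its underside.
- driver: Bystander: screwdriver with a red handle, lying on the bench; origin at its underside.
- bin: Bystander: open grey bin 140 x 110 x 60 mm; origin at the centre of its underside.
- bottle: Bystander: green bottle, 68 mm across, 200 mm high; origin at the centre of its underside.
- terminals: Bystander: rail with green terminal blocks, 150 x 50 x 52 mm; origin at the centre of its underside.

How it is judged:
By the outcome, as a careful person would: the job done as asked, in the order asked, and still so for the second after the job is handed in, with the robot touching nothing.
It also fails if it takes over 72 s, if anything falls off the work surface, if the arm or the gripper's body presses on something with over 40 N, if the wrist force passes 120 N, or if a joint passes its speed limit or range.

## Working session

There is one attempt and no reset: what is moved stays moved. The work goes in short steps, each a Python script; the robot and the scene stay as the last script left them, time stands still between calls to the robot, and variables do not carry over. Pictures are saved under pics/ and viewed, and the job is handed in when it is done.

```bash
ls; mkdir -p pics
python3 - <<'E'
from workcell import r, viewer
import cv2
s=r.read_state(); print({k:(v if k in('time','finger_gap') else [round(float(x),3) for x in v]) for k,v in s.items()})
for n in("scene","top"):
    f=viewer.grab_frame(n); cv2.imwrite(f"pics/{n}0.png",f["color"][:,:,::-1])
    print(n,f["K"].round(1).tolist(),f["pose"].round(4).tolist(),f["shot"])
    for t in("unit","hub","pointer","lever","post_top","lock_top","lock"):
        print(t,[(d["location"],round(d["score"],2)) for d in viewer.spot_in(t,f)[:2]])
print(r.read_state()["time"])
E
```

```text
pics
{'time': 0.0, 'qpos': [-1.334, 0.629, 0.038, 1.518, -0.027, 0.996, -0.02], 'dq': [0.0, -0.0, -0.001, 0.001, 0.0, -0.0, 0.001], 'effort': [0.001, -54.973, 1.143, -18.664, -0.052, 0.023, 0.0], 'ee_pos': [0.194, 0.62, 0.302], 'ee_rot': [-0.474, -3.105, 0.003], 'force': [-0.198, 0.569, 0.241], 'ft_torque': [0.054, 0.054, -0.039], 'finger_gap': 1.0025258143917892}
scene [[398.6, 0.0, 263.5], [0.0, 398.6, 193.6], [0.0, 0.0, 1.0]] [[0.8229, 0.3192, -0.47, 1.071], [0.5681, -0.4719, 0.6742, -0.7377], [-0.0066, -0.8219, -0.5696, 0.77], [0.0, 0.0, 0.0, 1.0]] 1
unit [([261.1, 258.7], 0.66), ([286.6, 231.5], 0.65)]
hub [([259.8, 255.1], 0.66)]
pointer [([255.4, 243.5], 0.65)]
lever [([241.5, 272.7], 0.75), ([253.5, 235.2], 0.66)]
post_top [([250.0, 230.6], 0.83)]
lock_top [([286.0, 227.9], 0.63)]
lock [([288.0, 229.4], 0.73), ([250.6, 233.0], 0.35)]
top [[401.1, 0.0, 252.4], [0.0, 401.1, 191.1], [0.0, 0.0, 1.0]] [[0.0091, -0.9891, 0.1473, 0.3592], [-0.9998, -0.0064, 0.0191, 0.0124], [-0.0179, -0.1474, -0.9889, 1.2835], [0.0, 0.0, 0.0, 1.0]] 2
unit [([299.6, 165.7], 0.84)]
hub [([303.8, 165.2], 0.63), ([297.9, 173.4], 0.55)]
pointer [([300.3, 166.6], 0.71), ([194.8, 252.0], 0.51)]
lever [([299.2, 172.1], 0.63)]
post_top []
lock_top [([270.6, 156.3], 0.53)]
lock [([276.6, 154.0], 0.59)]
0.8
```

Run:
```python
import cv2
a=cv2.imread("pics/scene0.png");b=cv2.imread("pics/top0.png")
cv2.imwrite("pics/scene0z.png",cv2.resize(a[170:320,160:360],None,fx=4,fy=4,interpolation=cv2.INTER_CUBIC))
cv2.imwrite("pics/top0z.png",cv2.resize(b[100:240,220:380],None,fx=4,fy=4,interpolation=cv2.INTER_CUBIC))
```

```text
(no output)
```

View pics/scene0.png

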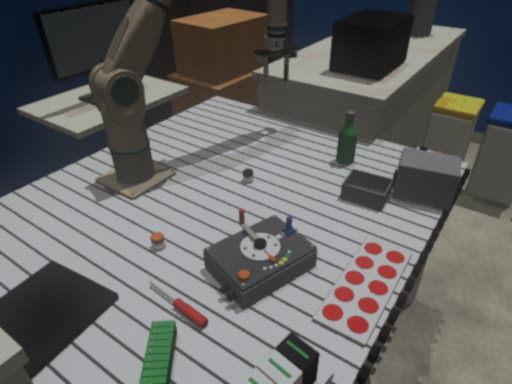

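View pics/top0.png

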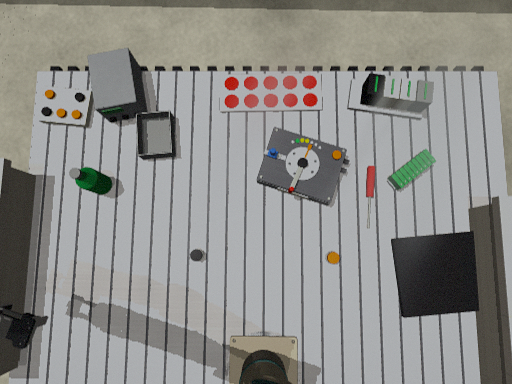

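```bash
sleep 1
```

```text
(no output)
```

View pics/scene0z.png

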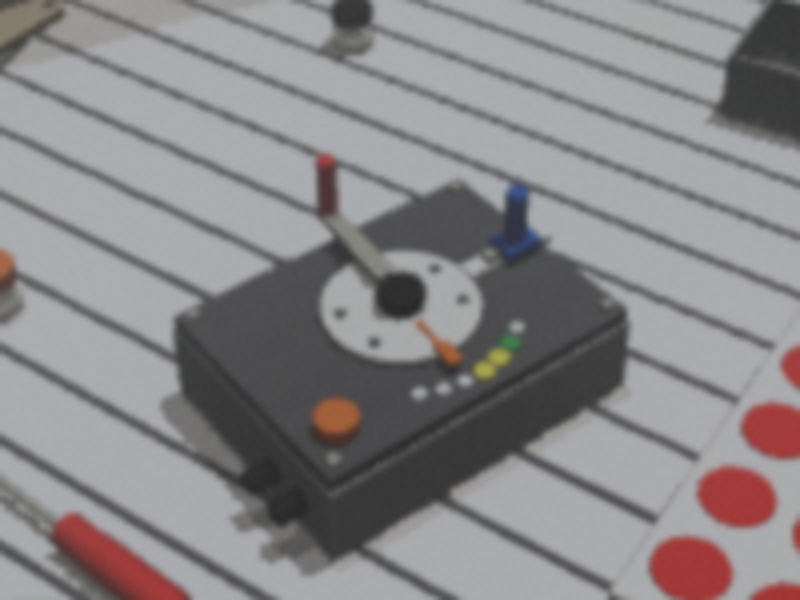

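View pics/top0z.png

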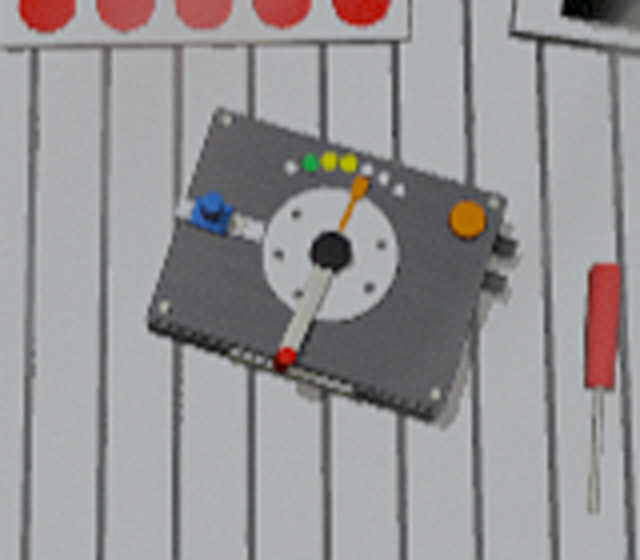

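The pointer sits at the third white dot (0.4), with the red post at about scene (241,210) and top (292,189). The blue lock post is at scene (289,217) and top (273,151). Next I'll fit the unit pose from the dots and posts in both views.

```bash
cat > fit.py <<'E'
import numpy as np
from scipy.optimize import least_squares
K={'scene':np.array([[398.6,0,263.5],[0,398.6,193.6],[0,0,1]]),'top':np.array([[401.1,0,252.4],[0,401.1,191.1],[0,0,1]])}
from workcell import r, viewer
P={}
for n in('scene','top'):
    f=viewer.grab_frame(n);K[n]=f["K"];P[n]=f["pose"]
def proj(n,X):
    T=np.linalg.inv(P[n]);c=T[:3,:3]@X+T[:3,3];c=K[n]@c;return c[:2]/c[2]
ang=[0,.2,.4,.6,.8,1.0,1.2]
D={'top':([(399,189),(384,178),(367,170),(349,163),(330,160),(311,162),(291,167)],(287,354),(211,202),(220,100)),
'scene':([(419,393),(443,388),(465,380),(485,369),(499,356),(511,342),(517,326)],(326,160),(517,190),(160,170))}
def W(p,x,y,z):
    c,s=np.cos(p[2]),np.sin(p[2]);return np.array([p[0]+c*x-s*y,p[1]+s*x+c*y,z])
def res(p,views=('top','scene')):
    o=[]
    for n in views:
        dots,post,lock,off=D[n]
        px=lambda u:np.array(off)+(np.array(u)+.5)/4-.5
        for a,u in zip(ang,dots): o.append(proj(n,W(p,.075*np.cos(a-.5),.075*np.sin(a-.5),.071))-px(u))
        t=np.pi-.5+p[3]
        o.append(proj(n,W(p,.095*np.cos(t),.095*np.sin(t),.132))-px(post))
        o.append(proj(n,W(p,0,.1-p[4],.122))-px(lock))
    return np.concatenate(o)
for v in(('top','scene'),('top',),('scene',)):
    s=least_squares(res,[.55,-.13,-.25,.4,.003],args=(v,));print(v,s.x.round(4),np.abs(s.fun).max().round(2))
    if len(v)==2: p=s.x; print(s.fun.reshape(-1,2).round(1).tolist())
t=np.pi-.5+p[3]
print('post',W(p,.095*np.cos(t),.095*np.sin(t),.132),'lock',W(p,0,.1-p[4],.122),'t world',t+p[2])
print(r.read_state()['time'])
E
python3 fit.py
```

```text
('top', 'scene') [ 0.6255 -0.1158 -0.3085  0.3974  0.0033] 0.7
[[-0.1, 0.7], [-0.1, 0.4], [-0.1, 0.1], [-0.2, 0.4], [-0.3, 0.6], [-0.4, 0.5], [0.0, 0.6], [-0.2, 0.5], [0.1, 0.2], [0.4, 0.4], [0.4, 0.5], [0.3, 0.5], [0.0, 0.6], [0.3, 0.5], [0.0, 0.4], [0.0, 0.5], [0.1, 0.2], [0.4, 0.4]]
('top',) [ 0.6269 -0.1166 -0.3043  0.3897  0.0025] 0.39
('scene',) [ 0.6243 -0.1146 -0.3116  0.4031  0.0039] 0.21
post [ 0.53844776 -0.07783341  0.132     ] lock [ 0.65489722 -0.02364003  0.122     ] t world 2.730555564540276
0.9
```

```bash
cat > h.py <<'E'
import numpy as np, cv2
from scipy.spatial.transform import Rotation as Ro
from workcell import r, viewer
C=np.array([.6255,-.1158]); YAW=-.3085; TH0=np.pi-.5+YAW  # lever world angle at index 0
ZT=.100+.097
SG=1
def ori(xdir):
    x=np.array([xdir[0],xdir[1],0.]);x/=np.linalg.norm(x);z=np.array([0,0,-1.]);y=np.cross(z,x)
    return Ro.from_matrix(np.c_[x,y,z]).as_rotvec()
def tan(th): return np.array([-np.sin(th),np.cos(th)])
def pose(th,d,z=ZT,sg=None):
    """tool centre d behind (cw of) a post centre at world angle th"""
    p=C+.095*np.array([np.cos(th),np.sin(th)])-d*tan(th)
    return [p[0],p[1],z],ori(tan(th)*(SG if sg is None else sg))
def ftan(th):
    return -float(np.dot(r.read_state()["force"][:2],tan(th)))
def save(name,n='scene',crop=None):
    f=viewer.grab_frame(n);a=f["color"][:,:,::-1]
    cv2.imwrite("pics/%s.png"%name,a if crop is None else cv2.resize(a[crop[1]:crop[3],crop[0]:crop[2]],None,fx=4,fy=4,interpolation=cv2.INTER_CUBIC));return f
def index(f):
    """pointer angle from the orange blob near the dial edge"""
    hsv=cv2.cvtColor(f["color"],cv2.COLOR_RGB2HSV)
    m=cv2.inRange(hsv,(5,120,80),(17,255,255))
    T=np.linalg.inv(f["pose"])
    best=[]
    for v,u in np.argwhere(m>0):
        ray=f["pose"][:3,:3]@np.linalg.solve(f["K"],[u,v,1]);o=f["pose"][:3,3]
        X=o+ray*(.078-o[2])/ray[2]; d=X[:2]-C; rr=np.hypot(*d); a=np.arctan2(d[1],d[0])-YAW+.5
        if .035<rr<.072 and -.4<a<1.7: best.append(a)
    return (float(np.mean(best)),len(best)) if best else (None,0)
E
python3 - <<'E'
from h import *
print(index(viewer.grab_frame('scene')),index(viewer.grab_frame('top')))
for sg in(1,-1):
    for th in np.arange(2.5,4.3,.3):
        q=r.ik(*pose(th,.04 if th<2.6 else .015,sg=sg)); print(sg,round(th,2),None if q is None else np.round(q,2))
for sg in(1,-1):
    u=np.array([np.sin(YAW),-np.cos(YAW)])
    p=C-u*(.1+.04)
    q=r.ik([*p,ZT],ori(sg*u));print('lock',sg,p,None if q is None else np.round(q,2))
E
```

```text
(0.40908699737867665, 19) (0.4019967107003472, 10)
1 2.5 [ 0.17  0.67 -0.27  1.83  0.26  0.68  2.25]
1 2.8 [ 0.3   0.64 -0.34  1.9   0.34  0.65  2.55]
1 3.1 [ 0.41  0.65 -0.43  1.92  0.42  0.66  2.82]
1 3.4 [-0.45  0.95  1.14  1.93 -1.05  1.02 -1.69]
1 3.7 [-0.39  0.96  1.14  1.89 -1.04  1.04 -1.37]
1 4.0 [-0.34  0.98  1.14  1.83 -1.04  1.07 -1.06]
-1 2.5 [-0.31  0.71  0.49  1.84 -0.49  0.71 -0.18]
-1 2.8 [-0.18  0.66  0.4   1.92 -0.41  0.64  0.13]
-1 3.1 [-0.09  0.64  0.33  1.93 -0.34  0.62  0.42]
-1 3.4 [ 0.01  0.64  0.27  1.92 -0.28  0.62  0.71]
-1 3.7 [ 0.08  0.65  0.22  1.88 -0.23  0.64  1.  ]
-1 4.0 [ 0.16  0.67  0.17  1.82 -0.17  0.67  1.28]
lock 1 [0.66800817 0.01759061] [ 0.14  0.8  -0.37  1.55  0.35  0.86  2.48]
lock -1 [0.66800817 0.01759061] [-0.31  0.81  0.43  1.56 -0.42  0.86 -0.03]
```

```bash
sed -i 's/^SG=1/SG=-1/' h.py
python3 - <<'E'
from h import *
th=TH0+.4
r.grasp(5)
p,o=pose(th,.036,z=.36)
s=r.read_state();print(s['finger_gap'],s['time'])
r.movel([.22,.55,.40],max_speed=.3)
print(r.read_state()['time'])
r.move_to(p,o); print(r.read_state()['time'])
p,o=pose(th,.036)
r.movel([p[0],p[1],.24],o,max_speed=.25)
print(r.read_state()['ee_pos'],p,r.read_state()['qpos'])
f=save('s1','scene',(160,170,360,320)); print(index(f)); save('t1','top',(220,100,380,240))
for i in range(4): print(r.read_state()['force'],ftan(th)); r.dwell(.05)
print(r.read_state()['time'])
E
```

```text
0.0012026041288595681 2.4167
2.975
5.4
[ 0.5532909  -0.04517177  0.24076794] [np.float64(0.552617213199659), np.float64(-0.04502500873743574), 0.197] [-0.39377595  0.66622423  0.67761611  1.86295615 -0.56309029  0.81148578
  0.17148906]
(0.40499869869774885, 22)
[-0.83607395  0.77773185 -0.57806018] 0.38162195557712997
[ 0.74364242 -0.7511865   0.14181226] -0.3939776947172124
[ 0.55065505  1.27636114 -0.35774848] 1.3900776830762815
[-0.75169802  0.30983691 -1.06329992] -0.014256588156346455
6.3333
```

View pics/s1.png

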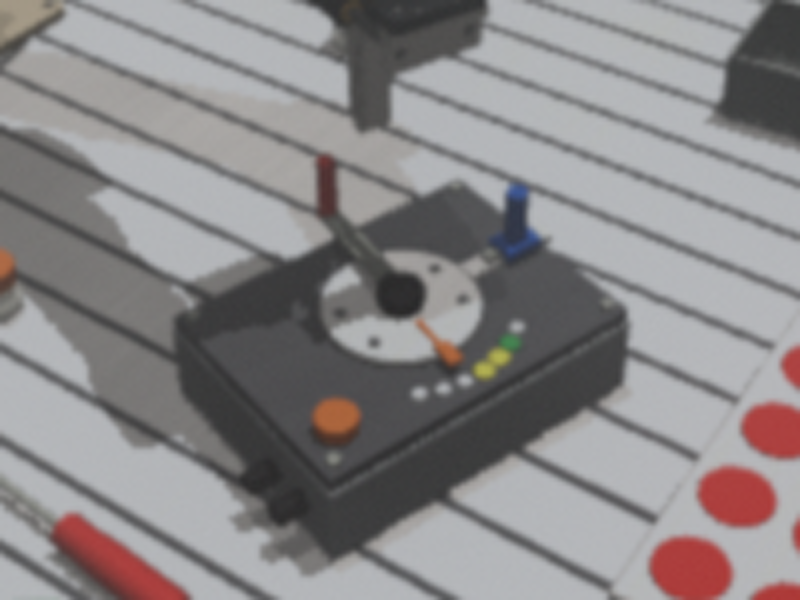

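View pics/t1.png

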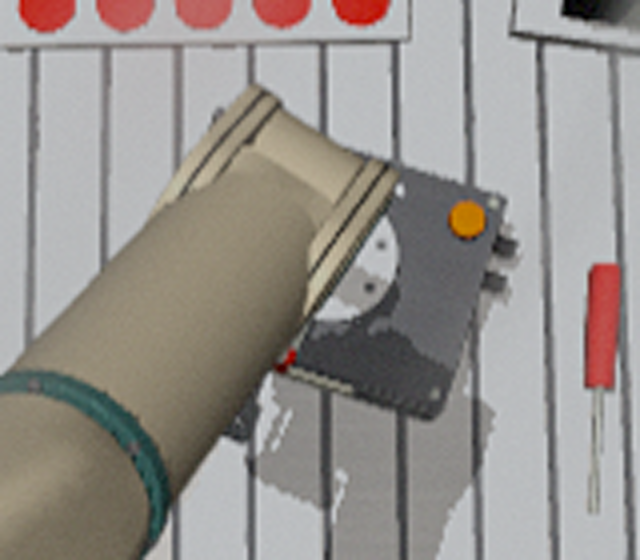

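```bash
cat > push.py <<'E'
from h import *
import json
D_=.018
def fmean(th,n=4):
    v=[]
    for _ in range(n): v.append(ftan(th))
    return float(np.mean(v))
def click(phi,i0,target,step=.002,base=0.,maxn=60,fmax=10.5):
    """push on in small arc steps until the pointer has left notch i0"""
    log=[];miss=0
    for k in range(maxn):
        phi+=step/.095
        p,o=pose(phi,D_); r.movel(p,o,max_speed=.04)
        f=viewer.grab_frame('scene'); i,n=index(f); F=fmean(phi)-base
        log.append((round(phi,3),round(F,1),None if i is None else round(i,3),n))
        if i is None or n<6:
            miss+=1
            if miss>1: print('LOST');break
            continue
        miss=0
        if i>i0+.12: print('CLICK',i);break
        if F>fmax: print('FORCE');break
    print(log); print('t',r.read_state()['time'],'n',len(log)); return phi
E
python3 - <<'E'
from push import *
th=TH0+.4
phi=th-.018/.095
p,o=pose(phi,D_); 
r.movel([p[0],p[1],.24],o,max_speed=.1); r.movel(p,o,max_speed=.15)
t=r.read_state()['time']; b=[ftan(th) for _ in range(10)]; print('base',np.mean(b),np.std(b),r.read_state()['time']-t)
r.dwell(.1); base=np.mean([fmean(th,5)])
print(base, r.read_state()['ee_pos']-np.array(p), index(viewer.grab_frame('scene')),r.read_state()['time'])
phi=click(phi,.4,.6,maxn=12)
json.dump(dict(phi=phi,base=float(base)),open('st.json','w'))
save('s2','scene',(160,170,360,320))
E
```

```text
base 0.3180267012175374 5.551115123125783e-17 0.0
-0.4266249023884918 [ 0.00051813 -0.00035957  0.00094181] (0.4051074497093956, 23) 7.2583
[(2.565, 0.2, 0.405, 22), (2.586, 0.1, 0.405, 22), (2.607, 0.5, 0.401, 21), (2.628, -0.2, 0.401, 21), (2.649, 0.2, 0.405, 22), (2.67, -0.6, 0.405, 22), (2.691, -0.3, 0.405, 23), (2.712, 1.1, 0.405, 23), (2.733, 0.3, 0.405, 22), (2.754, 0.0, 0.405, 23), (2.775, 1.2, 0.405, 23), (2.796, 0.5, 0.405, 22)]
t 10.8583 n 12
```

View pics/s2.png

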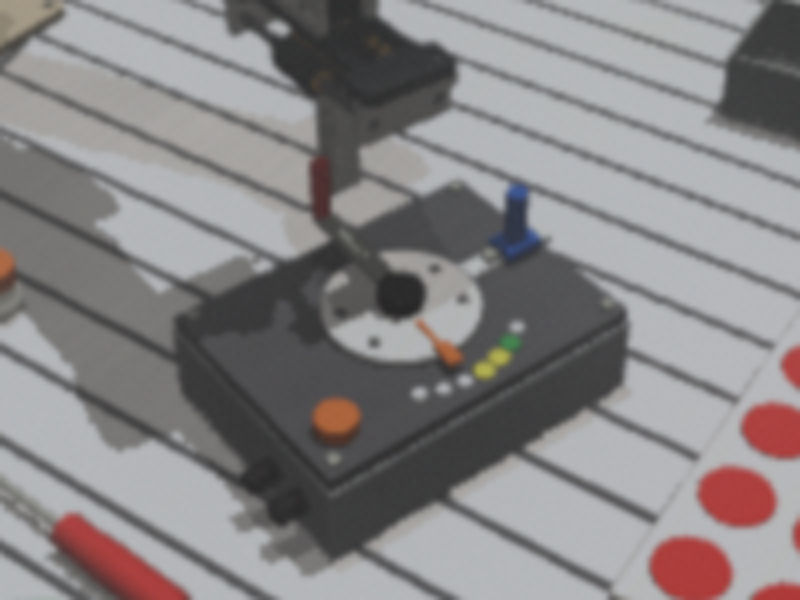

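The fingers touch the post at about zoom (328,185), and the lever has started to move. Continuing.

Run:
```python
from push import *
s=json.load(open('st.json'))
phi=click(s['phi'],.4,.6,maxn=45)
t0=r.read_state()['time']
s['phi']=phi; json.dump(s,open('st.json','w'))
for _ in range(3):
    r.dwell(.15); print(index(viewer.grab_frame('scene')),round(ftan(phi),2))
save('s3','scene',(160,170,360,320)); print(r.read_state()['time']-t0)
```

```text
CLICK 0.5659410580071784
[(2.817, 1.2, 0.401, 21), (2.838, 1.0, 0.409, 22), (2.859, 1.2, 0.409, 21), (2.88, 1.4, 0.405, 20), (2.902, 2.3, 0.404, 22), (2.923, 2.3, 0.413, 19), (2.944, 1.7, 0.404, 21), (2.965, 2.4, 0.417, 20), (2.986, 1.5, 0.416, 22), (3.007, 2.2, 0.432, 22), (3.028, 0.5, 0.566, 18)]
t 14.2083 n 11
(0.6127013137106254, 22) 0.79
(0.6127013137106254, 22) 1.15
(0.6127013137106254, 22) 0.74
0.6500000000000004
```

View pics/s3.png

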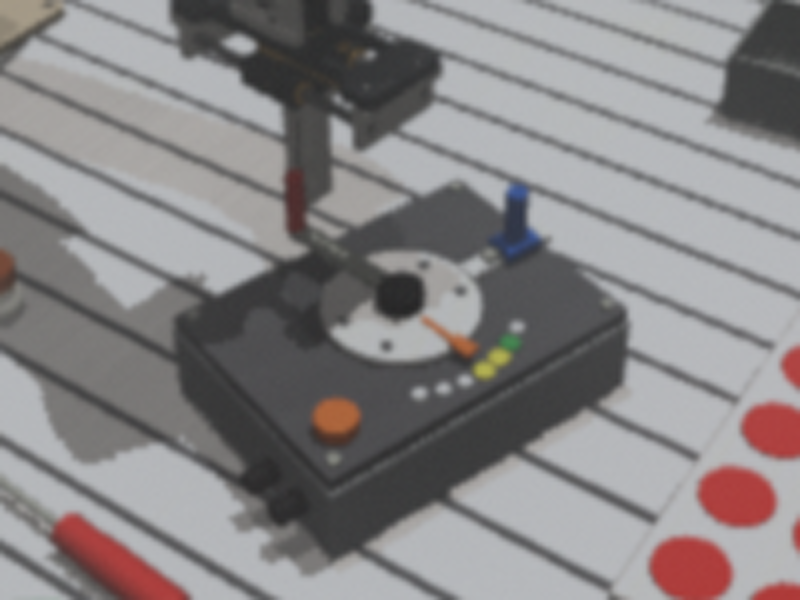

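One click: the pointer now sits at the first yellow dot (index 0.61) and rested there for 0.65 s. On to the next notch.

Run:
```python
from push import *
s=json.load(open('st.json'))
phi=click(s['phi'],.6,.8,maxn=16)
t0=r.read_state()['time']
s['phi']=phi; json.dump(s,open('st.json','w'))
for _ in range(3):
    r.dwell(.15); print(index(viewer.grab_frame('scene')),round(ftan(phi),2))
save('s4','scene',(160,170,360,320)); print(r.read_state()['time']-t0)
```

```text
CLICK 0.8231226947650984
[(3.049, 1.0, 0.613, 22), (3.07, 1.4, 0.613, 22), (3.091, 0.0, 0.613, 22), (3.112, 1.6, 0.613, 22), (3.133, 1.9, 0.613, 22), (3.154, 1.9, 0.613, 22), (3.175, 2.2, 0.613, 22), (3.196, 2.2, 0.617, 21), (3.217, 2.8, 0.646, 20), (3.238, 1.6, 0.823, 22)]
t 17.8583 n 10
(0.8327792279597964, 22) 0.68
(0.8327792279597964, 22) 0.89
(0.8282141394981959, 22) 0.85
0.6499999999999986
```

View pics/s4.png

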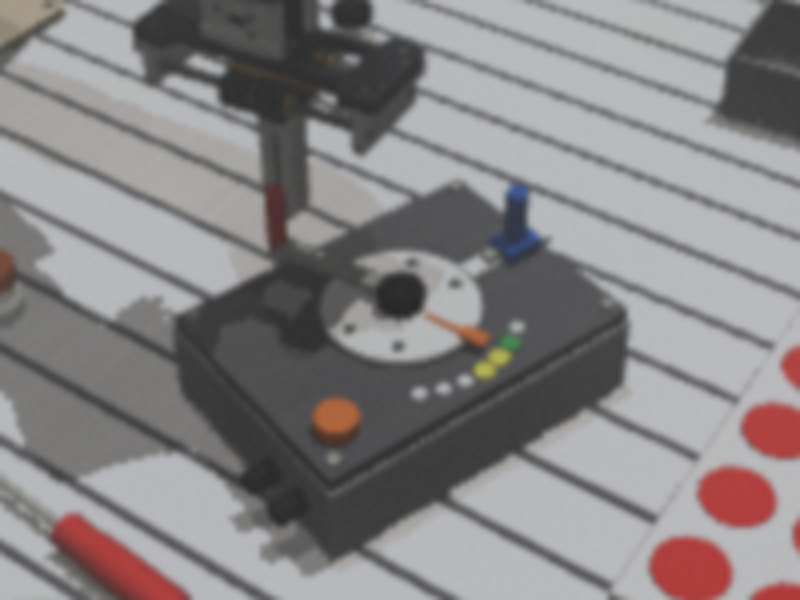

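The pointer is at the second yellow dot, 0.8 (zoom 487,338), and has rested. Now for the last click into green, then I'll ease the lever back.

Run:
```python
from push import *
s=json.load(open('st.json'))
phi=click(s['phi'],.8,1.0,maxn=14)
s['phi']=phi; json.dump(s,open('st.json','w'))
r.dwell(.3); print(index(viewer.grab_frame('scene')),round(ftan(phi),2))
save('s5','scene',(160,170,360,320))
```

```text
CLICK 0.9347501296920921
[(3.259, 1.3, 0.828, 22), (3.28, 1.7, 0.828, 22), (3.302, 0.9, 0.828, 22), (3.323, 1.0, 0.828, 22), (3.344, 1.6, 0.833, 22), (3.365, 1.2, 0.833, 22), (3.386, 1.9, 0.829, 20), (3.407, 2.7, 0.841, 19), (3.428, 1.9, 0.935, 19)]
t 21.2083 n 9
(1.0303856920544612, 18) 0.13
```

View pics/s5.png

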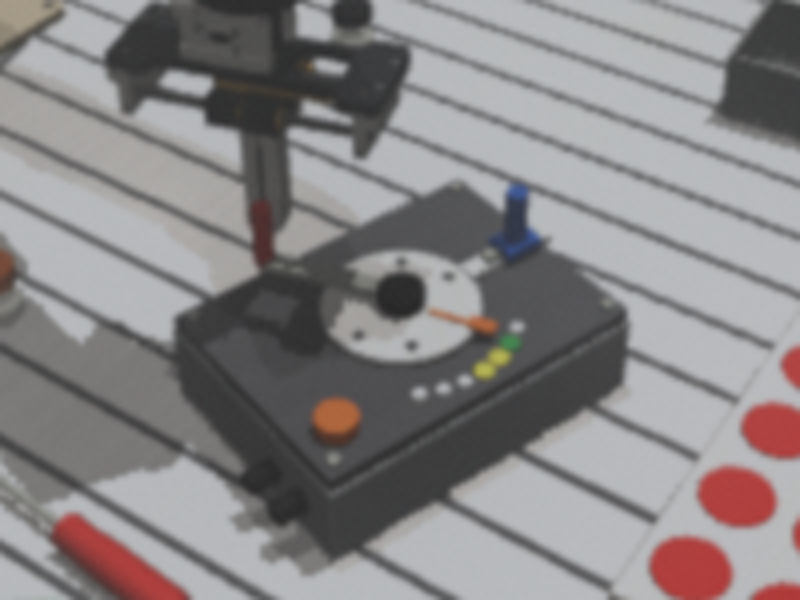

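The pointer is in the green notch (index reads 1.03, with the reading's upward bias growing steadily to about 0.03). Now I'll ease off the lever and look again.

Run:
```python
from push import *
s=json.load(open('st.json')); phi=s['phi']
for ph in np.linspace(phi,TH0+1.0-.22,6)[1:]:
    p,o=pose(ph,D_); r.movel(p,o,max_speed=.06)
    print(round(ph,3),index(viewer.grab_frame('scene')))
r.movel([p[0],p[1],.25],max_speed=.2)
print(index(viewer.grab_frame('scene')),r.read_state()['time'])
save('s6','scene',(160,170,360,320))
```

```text
3.365 (1.025471991508903, 19)
3.302 (1.025471991508903, 19)
3.239 (1.025471991508903, 19)
3.176 (1.0303856920544612, 18)
3.113 (1.0303856920544612, 18)
(1.0303856920544612, 18) 23.575
```

View pics/s6.png

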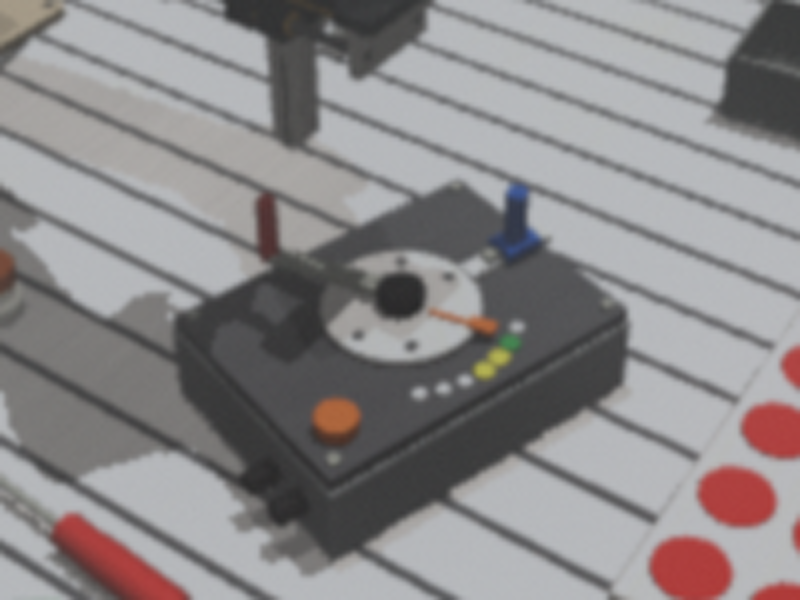

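```bash
cat > lock.py <<'E'
from h import *
u=np.array([np.sin(YAW),-np.cos(YAW)])
O=ori(-u)
def lp(y,z=ZT): 
    p=C-u*y; return [p[0],p[1],z]
def fu(): return -float(np.dot(r.read_state()['force'][:2],u))
E
python3 - <<'E'
from lock import *
f=viewer.grab_frame('scene');T=np.linalg.inv(f['pose'])
for i in(.8,1.0,1.2):
    t=TH0+i;X=np.array([C[0]+.095*np.cos(t),C[1]+.095*np.sin(t),.132]);c=f['K']@(T[:3,:3]@X+T[:3,3]);print(i,((c[:2]/c[2]-[160,170])*4).round(0))
r.movel(lp(.137,.25),O,max_speed=.15)
r.movel(lp(.137),O,max_speed=.15)
r.dwell(.1); b=[]
for _ in range(6): b.append(fu()); r.dwell(.03)
b=np.mean(b); print('base',b,r.read_state()['time'],index(viewer.grab_frame('scene')))
y=.137;log=[]
while y>.088:
    y-=.002; r.movel(lp(y),O,max_speed=.04)
    v=[]
    for _ in range(3): v.append(fu()); r.dwell(.02)
    F=np.mean(v)-b; log.append((round(y,3),round(F,1)))
    if F>5: break
print(log); r.dwell(.1); print(fu()-b,r.read_state()['time'],index(viewer.grab_frame('scene')))
save('s7','scene',(160,170,360,320))
E
```

```text
0.8 [281. 183.]
1.0 [264. 199.]
1.2 [253. 217.]
base 0.25707813838244964 25.7917 (1.0456104011292526, 23)
[(0.135, np.float64(-0.0)), (0.133, np.float64(0.3)), (0.131, np.float64(-0.2)), (0.129, np.float64(-0.1)), (0.127, np.float64(-0.4)), (0.125, np.float64(-0.6)), (0.123, np.float64(-0.2)), (0.121, np.float64(0.2)), (0.119, np.float64(-0.4)), (0.117, np.float64(-0.9)), (0.115, np.float64(-0.2)), (0.113, np.float64(-0.1)), (0.111, np.float64(0.7)), (0.109, np.float64(0.5)), (0.107, np.float64(0.4)), (0.105, np.float64(0.6)), (0.103, np.float64(0.3)), (0.101, np.float64(0.5)), (0.099, np.float64(0.0)), (0.097, np.float64(0.1)), (0.095, np.float64(0.7)), (0.093, np.float64(-0.2)), (0.091, np.float64(3.7)), (0.089, np.float64(7.0))]
6.802056220174879 33.1417 (1.0325208197334534, 14)
```

View pics/s7.png

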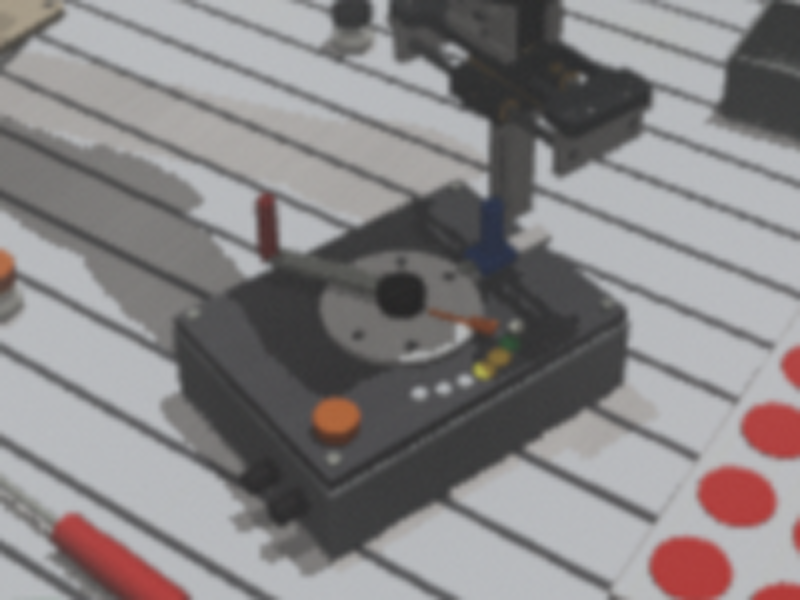

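Run:
```python
from lock import *
r.movel(lp(.12),O,max_speed=.08); r.movel(lp(.13,.30),O,max_speed=.2)
r.movel([.40,.15,.36],max_speed=.25); print(r.read_state()['time'])
f=save('s8','scene',(160,170,360,320));g=save('t8','top',(220,100,380,240))
for n,F,off in(('scene',f,(160,170)),('top',g,(220,100))):
    T=np.linalg.inv(F['pose']);print(n,index(F))
    for y in(.078,.075):
        X=np.array(lp(y,.122));c=F['K']@(T[:3,:3]@X+T[:3,3]);print(y,((c[:2]/c[2]-off)*4+1.5).round(1))
```

```text
35.825
scene (1.025471991508903, 19)
0.078 [496.5 202.6]
0.075 [493.  204.4]
top (0.980430884036081, 13)
0.078 [235.3 210.5]
0.075 [239.2 211.7]
```

View pics/s8.png

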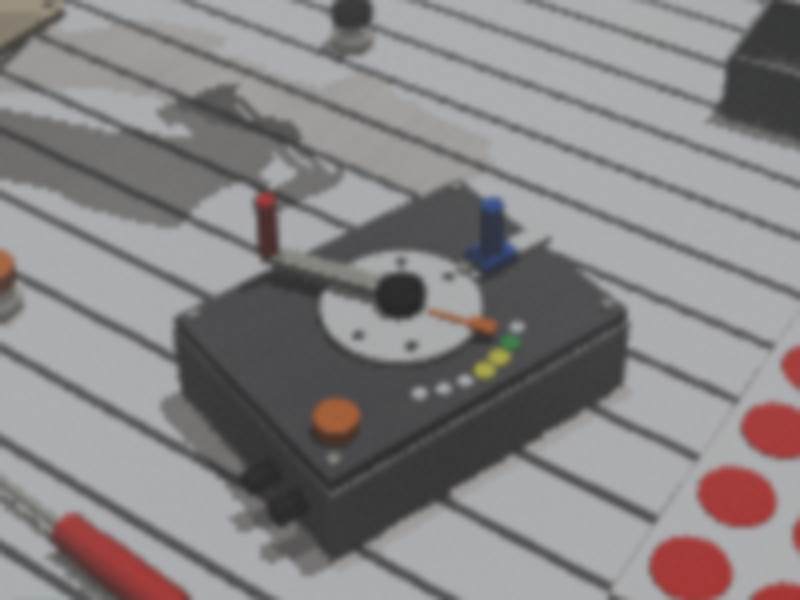

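View pics/t8.png

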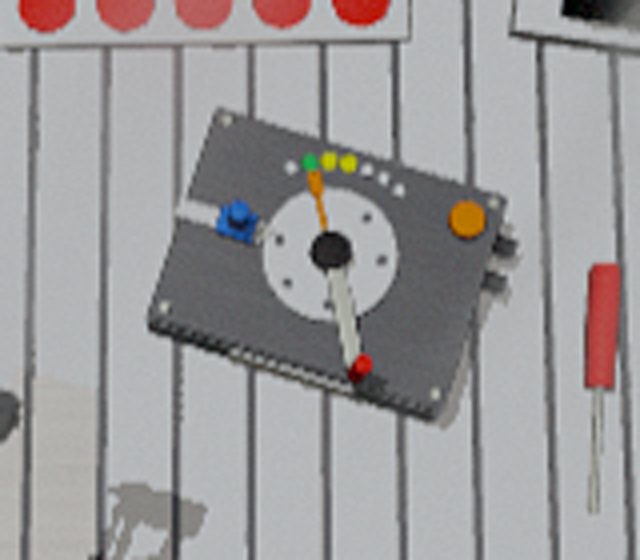

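The pointer lines up with the green dot (top zoom 315,178). The lock post is at top zoom (238,209) and scene zoom (492,204), which matches the fully-home prediction. The lever is free and the arm is clear.

Run:
```python
from workcell import r
r.job_done(); print(r.read_state()['time'])
```

```text
the job is handed in; nothing more can be done
the job is handed in; nothing more can be done
```

The pointer is in the green notch, the lever is released and the lock is home. I handed the job in at about 36 s of the 72 s allowed.

**Indexing:** The pointer started in notch 0.4. I pushed the red post with closed fingers in 2 mm steps. It clicked once each into 0.6, 0.8 and 1.0, and rested at least 0.65 s in each yellow notch. The push on the post stayed around 3 N. I then eased the lever back and let it go.

**Lock:** I slid the blue lock until it met its stop, where the force rose to about 7 N, and then backed the arm clear.

**Last checks:**
- **Pointer:** it read 1.03 in the scene view and 0.98 in the top view. I take both as the 1.0 notch, since the scene reading ran up to 0.03 high at the earlier notches too.
- **Lever post:** it is where index 1.0 predicts.
- **Lock post:** it matches full travel to about 1 mm in both views.
- **Other items:** the items near the unit looked undisturbed. I took no final full picture of the whole bench.
- **One disagreement:** I expected about 1.5 N while the lock slid, but measured only about 0.5 N, which is within the sensor noise.

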